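# Weigh the vial basket on the spring scale

## Robot

A 6-joint arm with a two-finger parallel gripper is mounted at the origin on a cart in front of the work surface, level with it; the furniture and walls round the work are solid. World frame = base frame: x ahead of the robot, y to its left, z up, the work surface at z = 0. Lengths are in m, angles in degrees, forces in N, time in s.
With the tool pointing down it reaches from about 0.35 to 0.875 m from the base axis. Payload 4.2 kg.
Tool frame: the origin (TCP) lies on the centre line of the jaws, within the pads' length; the fingertips stand 19 mm ahead of it and the grasp point (between the pads) is the TCP; x points along the fingers, y is the direction in which the jaws open and shut, and the axes are right-handed (so a half turn about x gives the same grasp; the last joint's range is limited). The gripper opens to 87 mm and grips with 3 to 60 N. Pads are 19 mm wide; open, the fingers measure 117 mm over their backs; the gripper's body (75 mm by 190 mm) begins 51 mm behind the grasp point.
Start: joints at [-50.443, 22.042, 0.453, 0, -68.411, -14.817], TCP at [0.262, -0.568, 0.242] pointing down, gripper open.
Joint ranges: [-179.83, 179.83], [-69.29, 118.12], [-61.27, 80.66], [-181.25, 117.63], [-171.15, -9.14], [-177.46, 177.46]. Speed limits (degrees/s): [159.86, 159.86, 180, 180, 180, 180].

## Interface

Orientations are given as a 3x3 rotation matrix whose columns are the frame's x, y, z axes.
In Python, from station import * gives the robot as it stands.
- The arm moves only by the shell command python3 -m creep 'ROWS'. ROWS is JSON, a list of rows, each a list of 5 numbers: the opening, from 0 (shut) to 1 (fully open), then the shift along the world's x, y, z in mm, then the turn about the world's z in rad. In form: [[jaw, x, y, z, turn], ...]. A call has exactly 8 rows; each row is the pose to reach, as a shift and turn from the pose measured when the call began; what a row does not reach only later rows make up. A row lasts 1/10 s, in which the tool goes at most 50 mm and 8.59 degrees, less where a joint would pass 70% of its speed; a pose out of reach is approached as far as the arm can. A call with a gripper value outside its range is refused whole. The fingers move at their own pace and stop on an object; the grip force is fixed at half the most. Time passes only in rows, so rows that repeat a pose let the fingers close, or fill a call up. It gives the time, the measured TCP pose, the force and the opening at its end, in the units of the state.
- sense(): the state, without advancing time (a new reading comes with each control period).
- capture(name): name is "scene" or "top" or "wrist"; returns a dict with "image" (420x560x3 uint8, blue, green, red), "z_map" (420x560 float32, m along the optical axis (not along the pixel's ray), 0 where there is no reading), "mtx" (3x3 intrinsics, pixels), "eye" and "attitude" of the camera in the world. Camera axes: x right, y up, looking along -z (the intrinsics and any distortion apply to the point x, -y, -z); pixel columns grow to the right and rows downward; lengths in m; the calibration is good to about 2 mm. A picture is of the moment at which its call begins.
- finish_job(): hands the job in, once; it reports no verdict.
Trained networks look in a picture, given as the dict that the camera call returned (one of the last four; its "shot" number tells which), for a name from the list of things; names that differ only in an ending like _2 or _b are one class to them, and where a whole thing is asked for, a point or a joint stands for the part that bears it (a point fixed in the world has none). Each returns a list of dicts, best first, with "confidence" (0 to 1); they miss things now and then, are a little off and sometimes report something else, mostly with a low value. They report only what shows in the picture. A call takes as long as a camera call.
- look_for(picture, thing): "box" ([left, top, right, bottom] in pixels, round what is visible of it).
- mark_of(picture, thing): "centre" ([column, row] in pixels: a listed point, or the origin of a listed thing).
The state is a dict: "time_s": time; "joints": joint angles; "joint_velocities": joint speeds; "effort": joint torques, N m; "tcp_pos": TCP position; "ee_rot": TCP orientation; "wrist_force": force on the tool from outside, world axes, zero at the start; "moment": the same for the moment, N m; "gripper_width": opening from 0.0 (shut) to 1.0 (fully open).
Only numpy, scipy, OpenCV 4.12 (cv2) and the standard library are available. Lean on these libraries where they do the work, as an engineer would, in place of code of your own. Each camera call takes 0.05 s, during which the arm holds its last target.

## Task

Weigh the basket that holds the vials: hang it by its top bar on the hook of the spring scale, lower it slowly so that the spring takes the weight without a drop, let go and leave it hanging freely with the pointer at rest. Leave the empty basket and the bottle where they stand.

Things in the scene. Friction and masses are not known exactly. Their poses are not given: they have to be found in the camera images.
- vial_basket_grip (a point): Centre of the black handle (upright post 20x20x62 mm, sides along x and y) of the steel wire basket holding six white-capped vials; 172 mm above the basket's underside; z up. Basket 80 (x) by 100 mm (y), 0.34-0.47 kg. Under the handle a bail in the y-z plane, uprights at y = +-47: its straight top bar, 8 mm thick, y = -32 to 32, has its underside 47 mm below this point; vial caps 118 mm below.
- vial_basket_bar (a point): Middle of the underside of that basket's top bar, 125 mm above the basket's underside: the point that belongs on the hook seat. Bar along y, same axes as the grip. The window under the bar is free for 70 mm down to the vial caps. The basket is the same turned by half a turn about z.
- hook_seat (a point): Middle of the upper side of the seat of the spring scale's 8 mm steel hook; z up, x along the hook arm to the white column (face at x = 101 mm, top at z = 54). 210 mm above the worktop unloaded. Seat level for x = -16 to 16; arm behind rises 15 mm; open end towards -x, its upturned tip at x = -34, 21 mm high: bring the bar in over the tip from -x, then lower. Nothing above. Foot below 12 mm thick.
- scale_hook (a joint): How far the sprung hook (with its pointer) has gone down from its unloaded place, m: 0 unloaded, 0.06 at the end stop. The damped spring gives 1 mm for each 0.13 N after a preload of 0.4 N; with the vial basket hanging freely it settles at 0.023 to 0.034.
- empty_basket_grip (a point): Centre of the black handle of the empty basket, a bystander: the same basket and handle, without vials. It may stand on either side.
- bottle_mid (a point): Half-way up a white bottle with a blue cap, 52 mm across and 118 mm tall, a bystander beside the scale.

How it is judged:
By the outcome, as a careful person would: the job done as asked, in the order asked, and still so for the second after the job is handed in, with the robot touching nothing.
It also fails if it takes over 42 s, if anything falls off the work surface, if the arm or the gripper's body presses on something with over 40 N, if the wrist force passes 120 N, or if a joint passes its speed limit or range.

## Working session

There is one attempt and no reset: what is moved stays moved. The work goes in short steps, Python scripts to look and compute and a shell command to move; the robot and the scene stay as the last step left them, time stands still between calls to the robot, and variables do not carry over. Pictures are saved under pics/ and viewed, and the job is handed in when it is done.

```bash
ls; mkdir -p pics; cat > h.py <<'E'
from station import *
import numpy as np, cv2
def p2w(c,u,v,z=None):
    m=np.array(c["mtx"]);
    if z is None:
        a=c["z_map"][int(v)-2:int(v)+3,int(u)-2:int(u)+3]; a=a[a>0]; z=np.median(a)
    p=np.array([(u-m[0,2])/m[0,0]*z,-(v-m[1,2])/m[1,1]*z,-z])
    return np.array(c["eye"])+np.array(c["attitude"])@p
def ray(c,u,v,h):
    a=p2w(c,u,v,1.0); e=np.array(c["eye"]); d=a-e
    return e+d*(h-e[2])/d[2]
E
python3 - <<'E'
from h import *
s=sense(); print(s["time_s"],s["tcp_pos"],np.round(s["ee_rot"],3).tolist(),s["gripper_width"])
for n in["scene","top"]:
    c=capture(n); cv2.imwrite(f"pics/{n}0.png",c["image"]); print(n,np.round(c["eye"],3),np.round(c["attitude"],3).tolist(),[k for k in c])
    for t in["vial_basket_grip","vial_basket_bar","hook_seat","empty_basket_grip","bottle_mid"]:
        for r in mark_of(c,t)[:2]:
            u,v=r["centre"]
            try: print(t,np.round(r["centre"],1),r["confidence"],np.round(p2w(c,u,v),3))
            except Exception as e: print(t,r,e)
E
```

```text
pics
0.0 [ 0.26134588 -0.56711379  0.24043817] [[-0.001, -0.418, 0.908], [0.002, 0.908, 0.418], [-1.0, 0.002, -0.0]] 0.9983793233862778
scene [-0.122  1.005  0.942] [[-0.78, 0.354, -0.517], [-0.626, -0.426, 0.653], [0.011, 0.833, 0.553]] ['image', 'z_map', 'mtx', 'eye', 'attitude', 'shot']
vial_basket_grip [265.8 265.2] 0.86 [0.464 0.307 0.176]
vial_basket_bar [264.8 275.2] 0.74 [0.467 0.307 0.145]
hook_seat [285.6 193.4] 0.64 [ 0.781 -0.172 -0.002]
empty_basket_grip [370.9 191.5] 0.85 [ 0.441 -0.101  0.178]
bottle_mid [306.1 190.2] 0.88 [ 0.666 -0.123  0.081]
top [0.529 0.112 1.233] [[0.022, 0.999, -0.041], [-1.0, 0.022, 0.009], [0.01, 0.04, 0.999]] ['image', 'z_map', 'mtx', 'eye', 'attitude', 'shot']
vial_basket_grip [201.2 239.6] 0.58 [0.471 0.294 0.195]
vial_basket_bar [203.6 238.9] 0.9 [0.473 0.288 0.193]
hook_seat [278.7 202. ] 0.54 [0.572 0.095 0.208]
empty_basket_grip [355.8 255. ] 0.58 [ 0.439 -0.109  0.193]
bottle_mid [359.3 174.3] 0.73 [ 0.662 -0.136  0.097]
```

```bash
python3 - <<'E'
import cv2
for n in["scene","top"]:
    i=cv2.imread(f"pics/{n}0.png"); i=i[130:340,150:430]
    cv2.imwrite(f"pics/{n}0z.png",cv2.resize(i,None,fx=2.8,fy=2.8,interpolation=cv2.INTER_CUBIC))
E
```

```text
(no output)
```

View pics/scene0z.png

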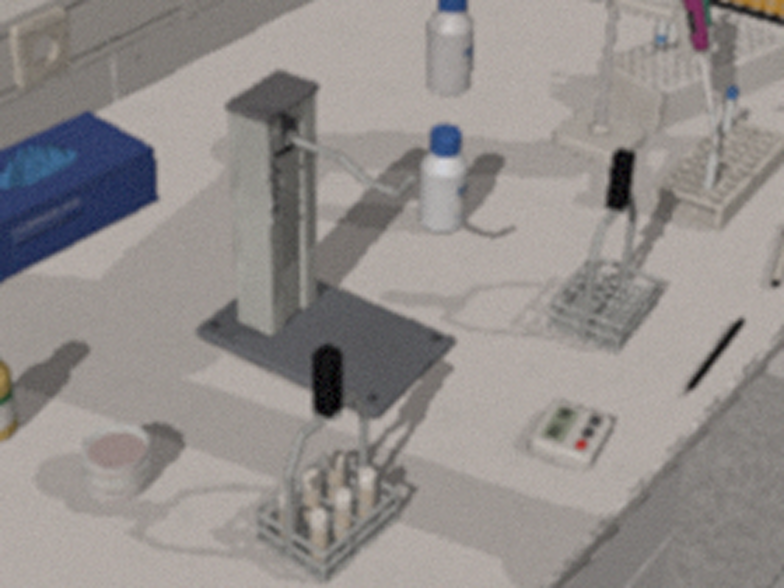

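View pics/top0z.png

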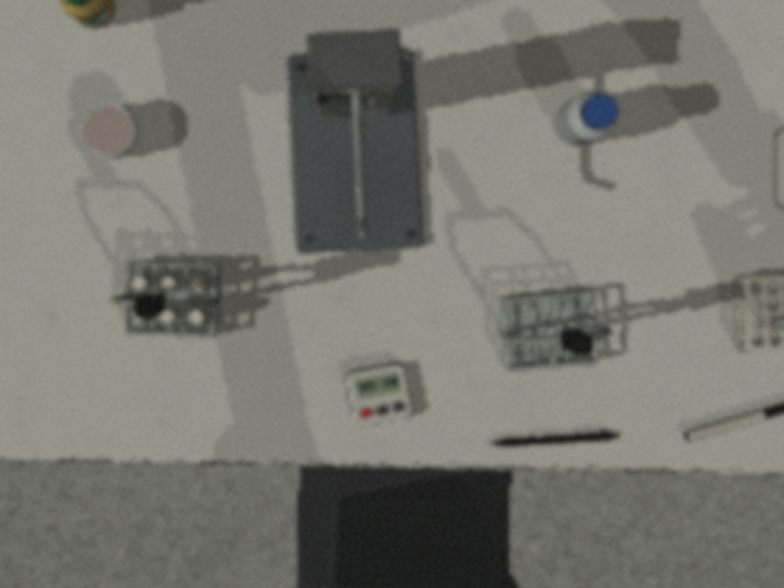

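View pics/scene0.png

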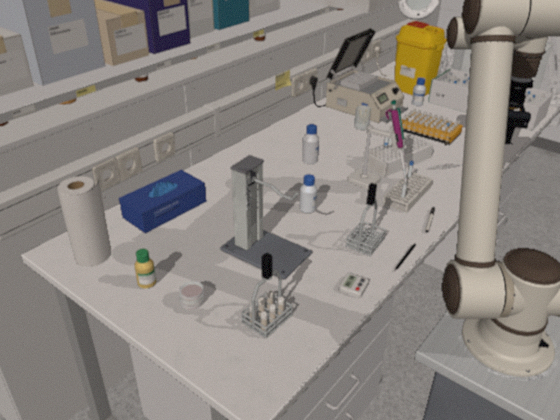

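```bash
python3 - <<'E'
from h import *
c=capture("top")
im=c["image"]; Z=c["z_map"]; m=np.array(c["mtx"])
v,u=np.mgrid[0:420,0:560]
P=np.stack([(u-m[0,2])/m[0,0]*Z,-(v-m[1,2])/m[1,1]*Z,-Z],-1)@np.array(c["attitude"]).T+np.array(c["eye"])
P[Z==0]=np.nan
print("table z",np.nanmedian(P[280:290,200:260,2]))
def show(name,mask):
    q=P[mask]; r=cv2.minAreaRect(q[:,:2].astype(np.float32)*1000); print(name,len(q),np.round(r[0],1),np.round(r[1],1),round(r[2],2),"mean",np.round(q.mean(0),4)); return q
X,Y,H=P[...,0],P[...,1],P[...,2]
roi=(X>.45)&(X<.8)&(Y>-.0)&(Y<.2)
g=im.astype(float).mean(-1)
foot=roi&(abs(H-.012)<.008)&(g<105)
k=cv2.morphologyEx(foot.astype(np.uint8),cv2.MORPH_OPEN,np.ones((3,3)))>0; show("foot",k)
show("coltop",roi&(abs(H-.264)<.012)&(X>.62))
arm=roi&(H>.19)&(H<.25)&(X<.68)&(X>.5)
q=show("arm",arm)
o=np.argsort(q[:,0]); q=q[o]
for i in range(0,len(q),max(1,len(q)//14)): print(np.round(q[i],3))
p=np.polyfit(q[:,0],q[:,1],1); print("yaw arm",np.degrees(np.arctan(p[0])))
b=(X>.38)&(X<.56)&(Y>.2)&(Y<.4)
show("handle",b&(H>.165)&(H<.23))
for lo,hi in((.02,.035),(.035,.05),(.05,.07),(.1,.14)): 
    if (b&(H>lo)&(H<hi)).sum()>5: show(f"b{lo}",b&(H>lo)&(H<hi))
E
```

```text
table z -0.00012451946105562772
foot 2355 [637.6 101. ] [219.1 139.7] 3.92 mean [0.6165 0.1004 0.0122]
coltop 671 [695.4 104.8] [50.3 81.7] 3.67 mean [0.6948 0.105  0.2643]
arm 224 [614.4 114.9] [ 70.7 138.3] 80.21 mean [0.6248 0.1011 0.2194]
[0.541 0.097 0.231]
[0.554 0.094 0.218]
[0.567 0.097 0.21 ]
[0.58  0.097 0.21 ]
[0.593 0.095 0.21 ]
[0.607 0.098 0.224]
[0.62  0.103 0.224]
[0.632 0.104 0.225]
[0.645 0.099 0.225]
[0.658 0.099 0.223]
[0.668 0.12  0.224]
[0.67  0.13  0.226]
[0.673 0.141 0.206]
[0.676 0.078 0.195]
yaw arm 5.2194882442046024
handle 70 [471.8 294.1] [18.5 20.4] 89.52 mean [0.4728 0.2929 0.1901]
b0.02 170 [471.8 294.9] [98.4 79. ] 89.27 mean [0.473  0.2946 0.0316]
b0.035 108 [472.2 293.9] [98.7 77.3] 88.65 mean [0.4718 0.2903 0.039 ]
b0.05 110 [471.6 292.8] [96.9 48.8] 88.59 mean [0.4735 0.2912 0.0545]
b0.1 75 [475.  293.9] [96.  15.7] 87.9 mean [0.4725 0.2857 0.126 ]
```

```bash
python3 -m creep '[[1,25,0,20,0],[1,50,20,40,0],[1,75,65,60,0],[1,100,110,80,0],[1,125,155,90,0],[1,150,200,90,0],[1,170,245,90,0],[1,190,290,90,0]]'
```

```text
time_s: 1.45
tcp_pos: [0.4471, -0.287, 0.332]
ee_rot: [[0.001, -0.418, 0.908], [-0.0, 0.908, 0.418], [-1.0, -0.001, 0.001]]
wrist_force: [1.7, -0.4, -1.0]
gripper_width: 0.997
```

```bash
python3 -m creep '[[1,0,50,0,-0.1],[1,0,100,0,-0.2],[1,0,150,0,-0.3],[1,0,200,0,-0.4],[1,0,250,0,-0.45],[1,0,300,0,-0.45],[1,0,350,0,-0.45],[1,-10,400,0,-0.45]]' && python3 -m creep '[[1,5,40,0,0],[1,10,75,0,0],[1,15,105,0,0],[1,15,120,0,0],[1,15,120,0,0],[1,15,120,0,0],[1,15,120,0,0],[1,15,120,0,0]]'
python3 - <<'E'
from h import *
s=sense();print(s["tcp_pos"],s["ee_rot"].tolist(),s["joints"])
c=capture("wrist"); cv2.imwrite("pics/w1.png",c["image"]); print(c["eye"],c["attitude"])
for t in["vial_basket_grip","vial_basket_bar","hook_seat"]:
  for r in mark_of(c,t)[:2]: print(t,r["centre"],r["confidence"])
E
```

```text
time_s: 2.25
tcp_pos: [0.4376, 0.1124, 0.3323]
ee_rot: [[0.002, 0.018, 1.0], [-0.0, 1.0, -0.018], [-1.0, -0.0, 0.002]]
wrist_force: [1.2, 0.1, -0.9]
gripper_width: 1.0
time_s: 3.05
tcp_pos: [0.4525, 0.2313, 0.3326]
ee_rot: [[0.002, 0.02, 1.0], [-0.0, 1.0, -0.02], [-1.0, -0.0, 0.002]]
wrist_force: [0.0, 0.9, -0.7]
gripper_width: 1.0
[0.45252685 0.2312774  0.33261699] [[0.0022468689647139766, 0.019544534581474978, 0.9998064626455707], [-5.9040772633725734e-05, 0.9998089872268173, -0.019544451250233113], [-0.9999974740438311, -1.5115525092240016e-05, 0.0022475937084645015]] [ 4.54538362e+01  7.34761789e+00 -6.51285078e+00  9.69810081e-02
 -7.60516550e+01 -1.36597031e+02]
[0.37770944 0.23262947 0.47484925] [[ 1.99101398e-02 -9.61363835e-01 -2.74559945e-01]
 [ 9.99801598e-01  1.89820609e-02  6.03701604e-03]
 [-5.92055295e-04 -2.74625670e-01  9.61551034e-01]]
vial_basket_grip [341.7, 210.2] 0.97
vial_basket_bar [336.3, 199.4] 0.66
```

View pics/w1.png

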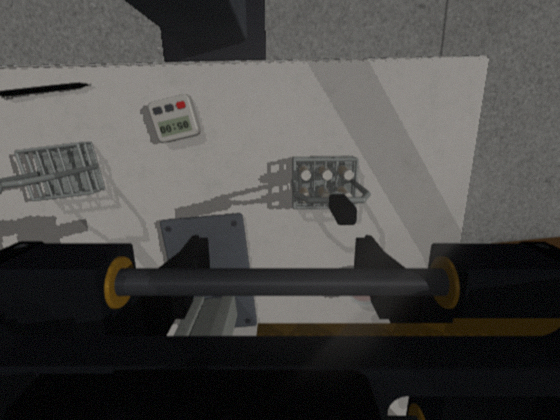

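```bash
python3 - <<'E'
from h import *
c=capture("wrist")
im=c["image"]; Z=c["z_map"]; m=np.array(c["mtx"])
v,u=np.mgrid[0:420,0:560]
P=np.stack([(u-m[0,2])/m[0,0]*Z,-(v-m[1,2])/m[1,1]*Z,-Z],-1)@np.array(c["attitude"]).T+np.array(c["eye"])
P[Z==0]=np.nan
X,Y,H=P[...,0],P[...,1],P[...,2]
b=(X>.38)&(X<.56)&(Y>.2)&(Y<.4)
for lo,hi in((.195,.21),(.145,.21),(.11,.135),(.02,.05)):
    q=P[b&(H>lo)&(H<hi)]; r=cv2.minAreaRect(q[:,:2].astype(np.float32)*1000); print(lo,len(q),np.round(r[0],1),np.round(r[1],1),round(r[2],2),np.round(q.mean(0),4),np.round(np.percentile(q[:,2],98),3))
print(ray(c,341.7,210.2,.172))
E
```

```text
0.195 9 [469.2 296.2] [12.1 11.6] 84.25 [0.47   0.2952 0.1952] 0.196
0.145 641 [469.  296.2] [20.3 19.5] 88.13 [0.4662 0.2941 0.1824] 0.195
0.11 344 [466.4 296.3] [16.4 88.8] 2.78 [0.468  0.2921 0.1283] 0.134
0.02 1015 [469.8 295.6] [100.6  78.2] 89.17 [0.4624 0.2941 0.0336] 0.048
[0.47017166 0.29562198 0.172     ]
```

```bash
python3 -m creep '[[1,8,30,0,0],[1,17.5,64.5,0,0],[1,17.5,64.5,-20,0],[1,17.5,64.5,-50,0],[1,17.5,64.5,-80,0],[1,17.5,64.5,-80,0],[1,17.5,64.5,-80,0],[1,17.5,64.5,-80,0]]'
python3 - <<'E'
from h import *
c=capture("wrist"); cv2.imwrite("pics/w2.png",c["image"])
for r in mark_of(c,"vial_basket_grip")[:2]: print(r["centre"],r["confidence"],ray(c,*r["centre"],.172))
c=capture("scene"); cv2.imwrite("pics/s2.png",c["image"][150:360,150:430].repeat(2,0).repeat(2,1))
E
```

```text
time_s: 4.1
tcp_pos: [0.4711, 0.2971, 0.2545]
ee_rot: [[0.005, 0.019, 1.0], [0.002, 1.0, -0.019], [-1.0, 0.002, 0.005]]
wrist_force: [1.0, 0.2, 0.3]
gripper_width: 1.003
[282.0, 216.6] 0.58 [0.46950749 0.29743894 0.172     ]
```

View pics/w2.png

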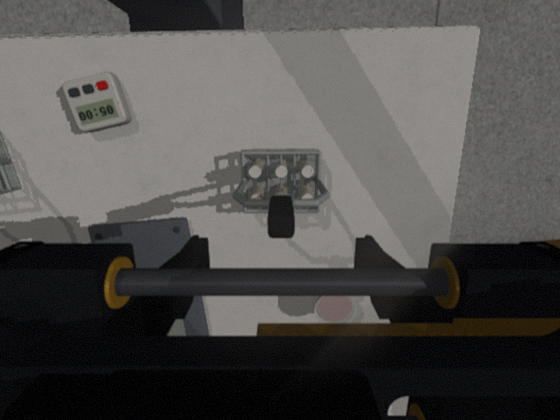

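View pics/s2.png

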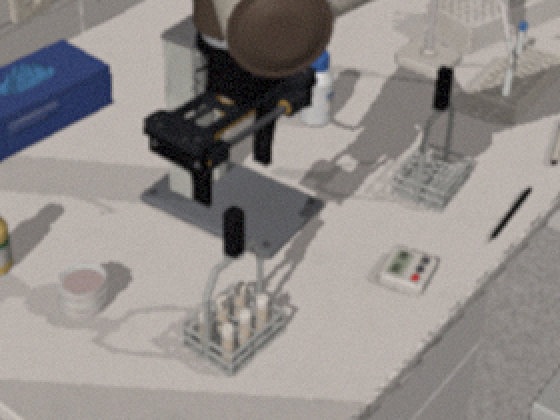

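The wrist view shows the handle at about (281,215), centred between the open fingers, with the vials below it. I'll go down and close.

```bash
python3 -m creep '[[1,-1,-0.5,-30,0],[1,-1,-0.5,-55,0],[1,-1,-0.5,-70,0],[1,-1,-0.5,-76,0],[1,-1,-0.5,-76,0],[0.6,-1,-0.5,-76,0],[0.4,-1,-0.5,-76,0],[0.2,-1,-0.5,-76,0]]' &&  python3 -m creep '[[0,0,0,0,0],[0,0,0,0,0],[0,0,0,0,0],[0,0,0,0,0],[0,0,0,0,0],[0,0,0,1,0],[0,0,0,3,0],[0,0,0,6,0]]'
```

```text
time_s: 5.05
tcp_pos: [0.47, 0.2967, 0.1791]
ee_rot: [[0.006, 0.019, 1.0], [0.003, 1.0, -0.019], [-1.0, 0.003, 0.006]]
wrist_force: [0.2, 0.0, 0.3]
gripper_width: 0.81
time_s: 5.85
tcp_pos: [0.4693, 0.2962, 0.1842]
ee_rot: [[0.003, 0.019, 1.0], [0.002, 1.0, -0.019], [-1.0, 0.002, 0.003]]
wrist_force: [0.6, -0.7, -3.5]
gripper_width: 0.228
```

```bash
python3 -m creep '[[0,0,0,15,0],[0,0,0,40,0],[0,0,0,70,0],[0,0,-5,100,0],[0,0,-15,117,0],[0,0,-30,119,0],[0,0,-45,119,0],[0,0,-60,119,0]]' &&  python3 -m creep '[[0,0,-20,0,0.02],[0,0,-42,0,0.04],[0,0,-64,0,0.06],[0,0,-86,0,0.087],[0,0,-108,0,0.087],[0,0,-126,0,0.087],[0,0,-136,0,0.087],[0,0,-140,0,0.087]]' && python3 -m creep '[[0,0,-2,0,0],[0,0,-4,0,0],[0,0,-4,0,0],[0,0,-4,0,0],[0,0,-4,0,0],[0,0,-4,0,0],[0,0,-4,0,0],[0,0,-4,0,0]]'
cat > m.py <<'E'
from h import *
import sys
s=sense();print(s["time_s"],np.round(s["tcp_pos"],4),np.round(s["ee_rot"],3).tolist(),np.round(s["wrist_force"],2))
for n in ("top","scene"):
    c=capture(n); cv2.imwrite(f"pics/{n}{sys.argv[1]}.png",cv2.resize(c["image"][130:340,150:430],None,fx=2.8,fy=2.8,interpolation=cv2.INTER_CUBIC))
    for t in["vial_basket_grip","vial_basket_bar","hook_seat"]:
        for r in mark_of(c,t)[:1]:
            print(n,t,np.round(r["centre"],1),r["confidence"],np.round(ray(c,*r["centre"],{"v":.25,"h":.21}[t[0]]),4))
c=capture("wrist"); cv2.imwrite(f"pics/wrist{sys.argv[1]}.png",c["image"])
E
python3 m.py 3
```

```text
time_s: 6.65
tcp_pos: [0.4683, 0.2343, 0.3013]
ee_rot: [[0.0, 0.02, 1.0], [-0.0, 1.0, -0.02], [-1.0, -0.0, 0.0]]
wrist_force: [0.7, -0.4, -3.7]
gripper_width: 0.228
time_s: 7.45
tcp_pos: [0.4677, 0.0929, 0.3004]
ee_rot: [[-0.001, -0.066, 0.998], [-0.001, 0.998, 0.066], [-1.0, -0.001, -0.001]]
wrist_force: [-0.5, 0.2, -4.0]
gripper_width: 0.23
time_s: 8.25
tcp_pos: [0.4677, 0.089, 0.3004]
ee_rot: [[-0.001, -0.066, 0.998], [-0.001, 0.998, 0.066], [-1.0, -0.001, -0.002]]
wrist_force: [0.7, 0.1, -3.1]
gripper_width: 0.224
8.25 [0.4677 0.089  0.3004] [[-0.001, -0.066, 0.998], [-0.001, 0.998, 0.066], [-1.0, -0.001, -0.002]] [ 0.71  0.1  -3.14]
top hook_seat [278.5 202.7] 0.66 [0.5704 0.0958 0.21  ]
scene vial_basket_grip [323.7 179.6] 0.94 [0.507 0.031 0.25 ]
scene vial_basket_bar [322.  193.2] 0.83 [0.4739 0.0856 0.25  ]
scene hook_seat [285.8 194.4] 0.61 [0.5753 0.0955 0.21  ]
```

View pics/top3.png

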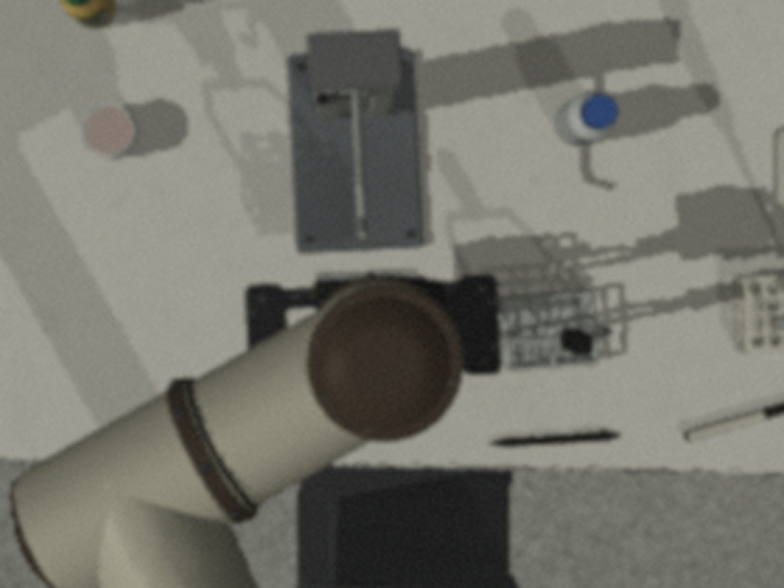

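View pics/scene3.png

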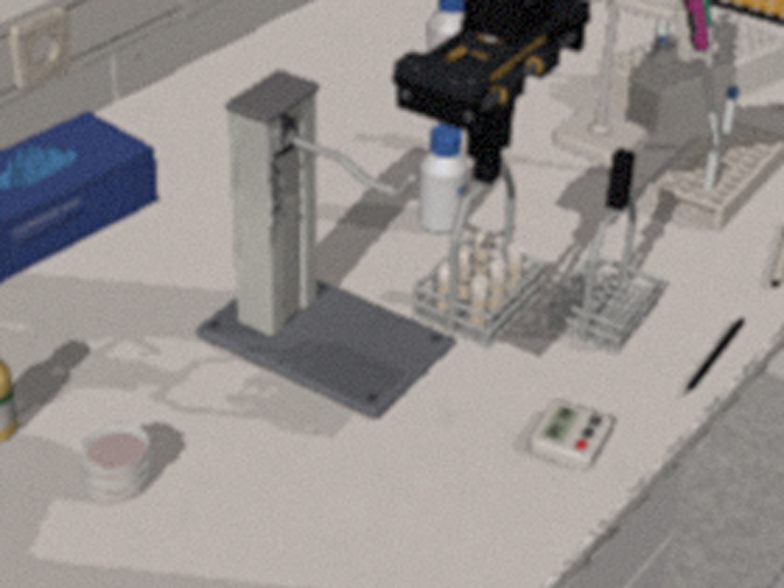

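View pics/wrist3.png

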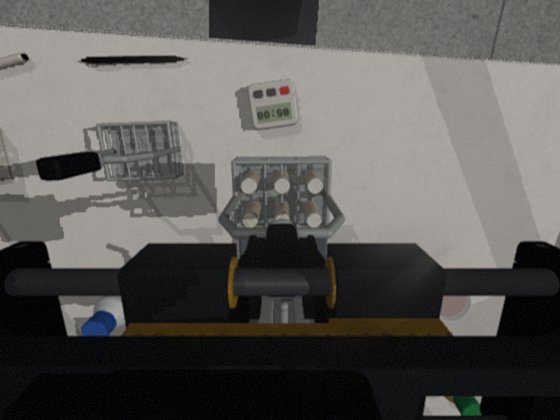

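```bash
python3 -m creep '[[0,10,0.7,2,0],[0,25,1.7,2,0],[0,40,2.8,2,0],[0,55,3.9,2,0],[0,70,4.9,2,0],[0,85,6,2,0],[0,97,6.9,2,0],[0,104,7.3,2,0]]' &&  python3 -m creep '[[0,0,0,0,0],[0,0,0,0,0],[0,0,0,0,0],[0,0,0,0,0],[0,0,0,0,0],[0,0,0,0,0],[0,0,0,0,0],[0,0,0,0,0]]'; python3 m.py 4
python3 - <<'E'
import cv2
i=cv2.imread("pics/scene4.png")[40:360,180:600]; cv2.imwrite("pics/scene4z.png",cv2.resize(i,None,fx=1.8,fy=1.8))
E
```

```text
time_s: 9.5
tcp_pos: [0.5731, 0.0963, 0.3019]
ee_rot: [[-0.002, -0.065, 0.998], [-0.001, 0.998, 0.065], [-1.0, -0.001, -0.002]]
wrist_force: [-0.7, 0.9, -3.0]
gripper_width: 0.229
time_s: 10.3
tcp_pos: [0.573, 0.0963, 0.302]
ee_rot: [[-0.002, -0.065, 0.998], [-0.001, 0.998, 0.065], [-1.0, -0.001, -0.002]]
wrist_force: [0.0, 0.3, -4.1]
gripper_width: 0.227
10.3 [0.573  0.0963 0.302 ] [[-0.002, -0.065, 0.998], [-0.001, 0.998, 0.065], [-1.0, -0.001, -0.002]] [ 0.02  0.28 -4.09]
scene vial_basket_grip [286.6 167. ] 0.85 [0.6169 0.0405 0.25  ]
scene vial_basket_bar [282.8 183.1] 0.72 [0.5748 0.1094 0.25  ]
scene hook_seat [286.5 195. ] 0.48 [0.5723 0.0966 0.21  ]
```

View pics/scene4z.png

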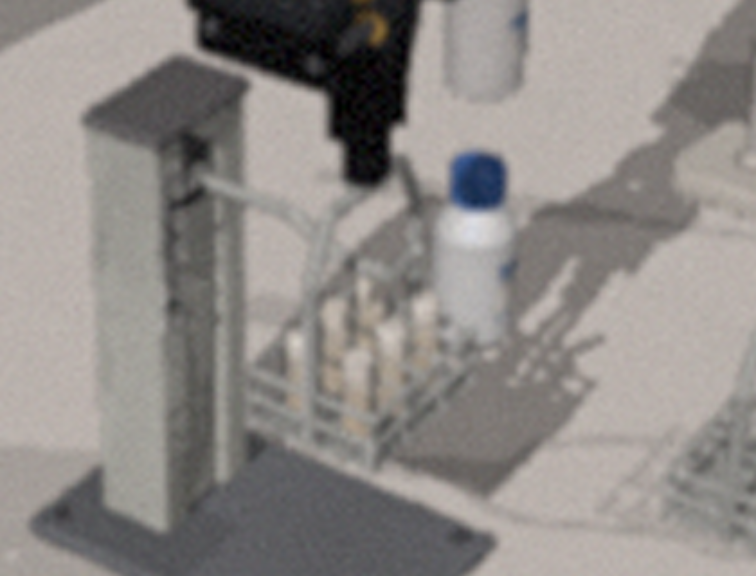

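View pics/wrist4.png

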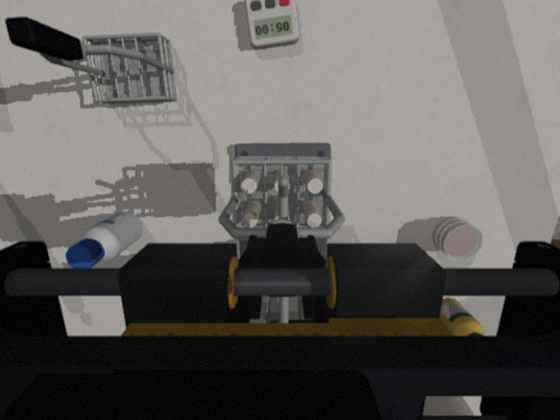

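The scene view shows the hook arm passing through the bail window, and the wrist view shows the upturned tip at about (284,185) on the robot side of the bar. I'll measure the tip before lowering.

```bash
python3 - <<'E'
from h import *
c=capture("wrist")
i=c["image"][120:270,210:360]; cv2.imwrite("pics/w5.png",cv2.resize(i,None,fx=4,fy=4,interpolation=cv2.INTER_CUBIC))
for v in range(172,232,4): print(v,[np.round(p2w(c,u,v),3).tolist() for u in (284,)], [np.round(p2w(c,u,v),3).tolist() for u in (235,)])
E
```

```text
172 [[0.547, 0.097, 0.143]] [[0.549, 0.048, 0.155]]
176 [[0.548, 0.097, 0.161]] [[0.553, 0.048, 0.155]]
180 [[0.539, 0.096, 0.229]] [[0.557, 0.048, 0.155]]
184 [[0.542, 0.096, 0.23]] [[0.561, 0.049, 0.155]]
188 [[0.546, 0.096, 0.226]] [[0.565, 0.049, 0.155]]
192 [[0.551, 0.097, 0.218]] [[0.569, 0.049, 0.155]]
196 [[0.556, 0.097, 0.21]] [[0.572, 0.05, 0.16]]
200 [[0.56, 0.097, 0.209]] [[0.573, 0.051, 0.171]]
204 [[0.563, 0.097, 0.209]] [[0.574, 0.053, 0.179]]
208 [[0.567, 0.098, 0.209]] [[0.585, 0.049, 0.155]]
212 [[0.57, 0.098, 0.209]] [[0.59, 0.049, 0.155]]
216 [[0.573, 0.098, 0.21]] [[0.594, 0.049, 0.155]]
220 [[0.562, 0.097, 0.255]] [[0.598, 0.049, 0.155]]
224 [[0.563, 0.097, 0.26]] [[0.572, 0.062, 0.241]]
228 [[0.563, 0.097, 0.268]] [[0.571, 0.063, 0.251]]
```

View pics/w5.png

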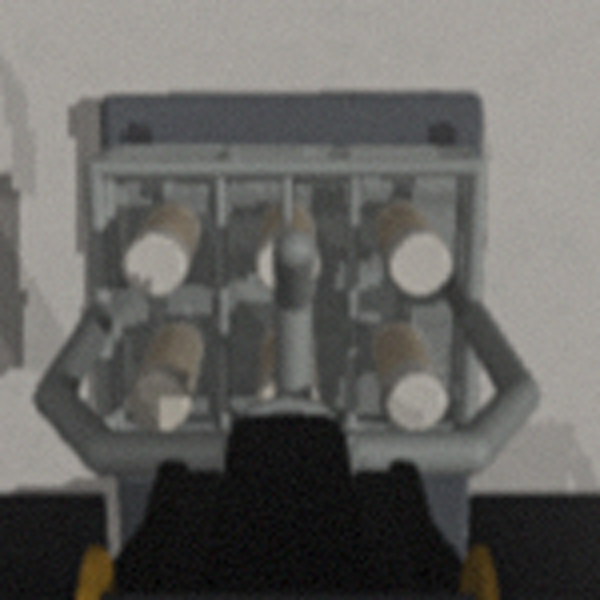

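```bash
python3 -m creep '[[0,0,0.5,-4,0],[0,0,0.7,-9,0],[0,0,0.7,-14,0],[0,0,0.7,-19,0],[0,0,0.7,-24,0],[0,0,0.7,-28,0],[0,0,0.7,-31,0],[0,0,0.7,-33,0]]'; cat > f.py <<'E'
from h import *
f=[]
for i in range(8):
    f.append(np.r_[sense()["wrist_force"],sense()["moment"]]); c=capture("scene")
f=np.array(f); print(sense()["time_s"],sense()["tcp_pos"],"F mean",f.mean(0).round(2),"sd",f.std(0).round(2))
E
python3 f.py
```

```text
time_s: 11.6
tcp_pos: [0.573, 0.097, 0.2686]
ee_rot: [[-0.002, -0.065, 0.998], [-0.001, 0.998, 0.065], [-1.0, -0.001, -0.002]]
wrist_force: [-0.3, -0.6, -3.5]
gripper_width: 0.228
12.0 [0.57315431 0.09703614 0.26914414] F mean [-0.16 -0.24 -3.81 -0.02 -0.    0.01] sd [0.61 0.38 0.51 0.02 0.04 0.03]
```

```bash
python3 -m creep '[[0,0,0,-2,0],[0,0,0,-4,0],[0,0,0,-6,0],[0,0,0,-8,0],[0,0,0,-10,0],[0,0,0,-12,0],[0,0,0,-14,0],[0,0,0,-16,0]]'; python3 f.py; python3 m.py 6;python3 - <<'E'
import cv2
i=cv2.imread("pics/scene6.png")[40:360,180:600]; cv2.imwrite("pics/scene6z.png",cv2.resize(i,None,fx=1.8,fy=1.8))
i=cv2.imread("pics/wrist6.png")[120:270,210:360]; cv2.imwrite("pics/wrist6z.png",cv2.resize(i,None,fx=4,fy=4))
E
```

```text
time_s: 12.8
tcp_pos: [0.5733, 0.0971, 0.2532]
ee_rot: [[-0.001, -0.065, 0.998], [-0.001, 0.998, 0.065], [-1.0, -0.001, -0.001]]
wrist_force: [0.2, 0.2, -1.4]
gripper_width: 0.227
13.2 [0.5732327  0.09706224 0.25330969] F mean [-0.04  0.19 -1.65  0.08 -0.   -0.02] sd [0.35 0.26 0.37 0.02 0.06 0.03]
13.2 [0.5732 0.0971 0.2533] [[-0.001, -0.065, 0.998], [-0.001, 0.998, 0.065], [-1.0, -0.001, -0.001]] [-0.47  1.25 -1.27]
scene vial_basket_grip [287.5 185.7] 0.72 [0.5584 0.1116 0.25  ]
scene vial_basket_bar [284.4 196.2] 0.68 [0.5349 0.1536 0.25  ]
scene hook_seat [284.9 198. ] 0.66 [0.5668 0.1101 0.21  ]
```

View pics/scene6z.png

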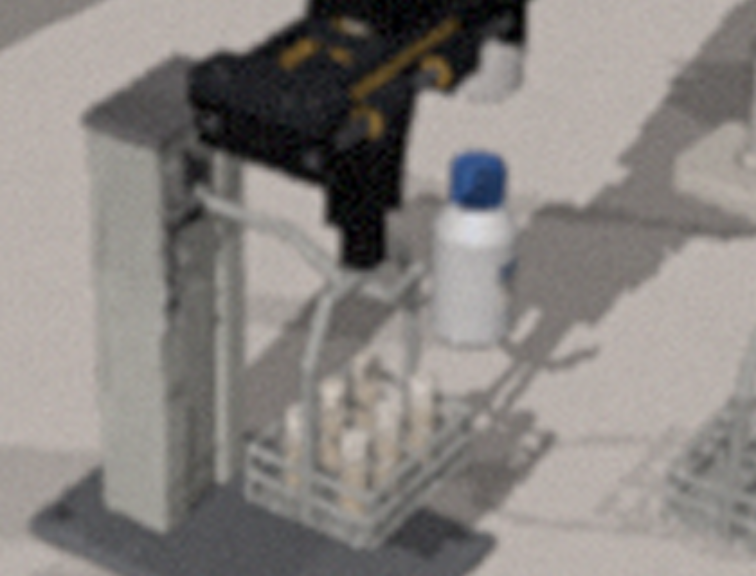

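View pics/wrist6z.png

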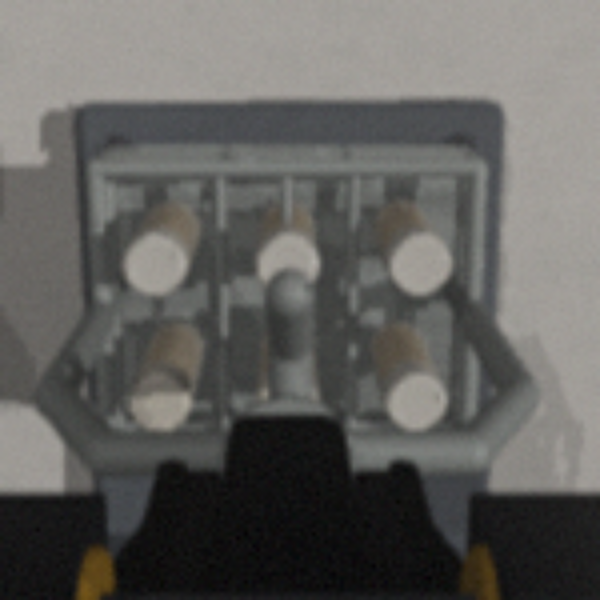

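```bash
python3 -m creep '[[0,0,0,-1.5,0],[0,0,0,-3,0],[0,0,0,-4.5,0],[0,0,0,-6,0],[0,0,0,-7.5,0],[0,0,0,-9,0],[0,0,0,-10.5,0],[0,0,0,-11.5,0]]'; python3 f.py; python3 f.py
```

```text
time_s: 14.45
tcp_pos: [0.5733, 0.097, 0.2417]
ee_rot: [[-0.001, -0.065, 0.998], [-0.001, 0.998, 0.065], [-1.0, -0.001, -0.001]]
wrist_force: [-0.6, 0.7, -0.6]
gripper_width: 0.228
14.85 [0.57324825 0.09703007 0.24176394] F mean [-0.31  0.37 -0.13  0.05  0.04 -0.02] sd [0.2  0.43 0.57 0.02 0.03 0.02]
15.25 [0.57326428 0.09703591 0.24170329] F mean [-0.06  0.36 -0.2   0.06  0.02 -0.  ] sd [0.39 0.33 0.54 0.04 0.03 0.04]
```

```bash
python3 -m creep '[[0.25,0,0,-0.5,0],[0.28,0,0,-1,0],[0.32,0,0,-1,0],[0.4,0,0,-1,0],[0.5,0,0,-1,0],[0.6,0,0,-1,0],[0.7,0,0,-1,0],[0.8,0,0,-1,0]]'; python3 f.py; python3 m.py 7;python3 - <<'E'
import cv2
i=cv2.imread("pics/scene7.png")[40:360,180:600]; cv2.imwrite("pics/scene7z.png",cv2.resize(i,None,fx=1.8,fy=1.8))
E
```

```text
time_s: 16.05
tcp_pos: [0.5732, 0.097, 0.2407]
ee_rot: [[-0.001, -0.065, 0.998], [-0.001, 0.998, 0.065], [-1.0, -0.001, -0.001]]
wrist_force: [-0.9, 1.1, 0.3]
gripper_width: 0.678
16.45 [0.57323692 0.09704415 0.24069674] F mean [-0.32  0.19  0.04 -0.01 -0.02 -0.  ] sd [0.64 0.58 0.47 0.04 0.02 0.02]
16.45 [0.5732 0.097  0.2407] [[-0.001, -0.065, 0.998], [-0.001, 0.998, 0.065], [-1.0, -0.001, -0.001]] [ 0.98 -0.58  0.05]
scene vial_basket_grip [281.2 188.3] 0.73 [0.5628 0.1308 0.25  ]
scene vial_basket_bar [286.1 206. ] 0.94 [0.506  0.1839 0.25  ]
scene hook_seat [285.4 204.2] 0.72 [0.5485 0.1312 0.21  ]
```

View pics/scene7z.png

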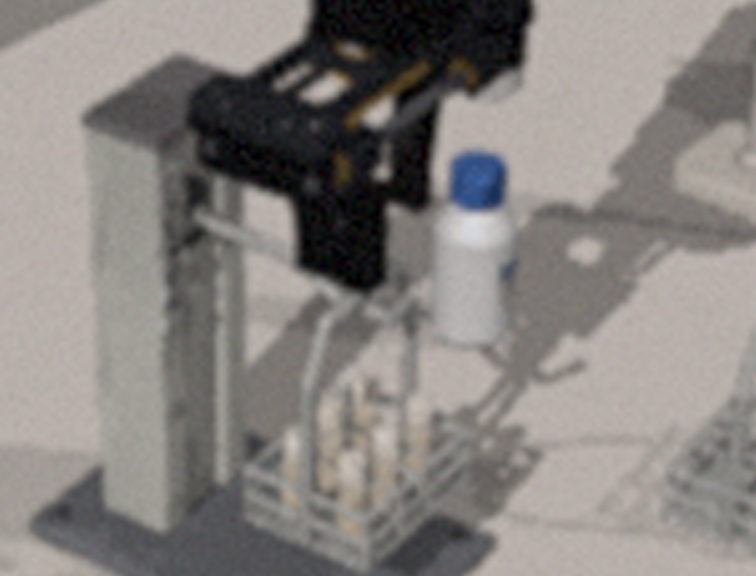

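View pics/wrist7.png

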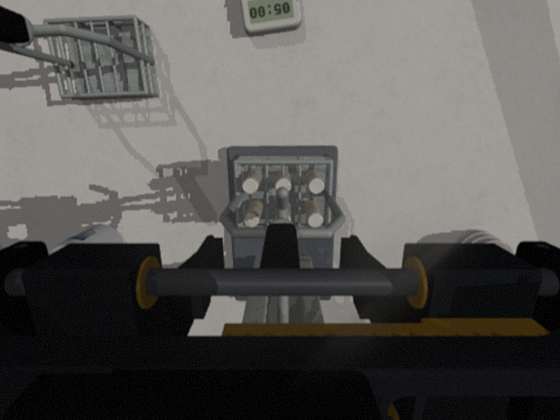

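The fingers are clear of the handle, at about (282,235) in the wrist view, and the basket hangs level. I'll go straight up, then back off.

```bash
python3 -m creep '[[0.8,0,0,5,0],[0.8,0,0,15,0],[0.8,0,0,30,0],[0.8,0,0,50,0],[0.8,0,0,75,0],[0.8,0,0,105,0],[0.8,0,0,120,0],[0.8,0,0,130,0]]' && python3 -m creep '[[0.8,-20,0,10,0],[0.8,-50,0,10,0],[0.8,-80,0,10,0],[0.8,-110,0,10,0],[0.8,-130,0,10,0],[0.8,-140,0,10,0],[0.8,-140,0,10,0],[0.8,-140,0,10,0]]'; python3 m.py 8
python3 - <<'E'
from h import *
for k in range(2):
    c=capture("top");Z=c["z_map"]; m=np.array(c["mtx"])
    v,u=np.mgrid[0:420,0:560]
    P=np.stack([(u-m[0,2])/m[0,0]*Z,-(v-m[1,2])/m[1,1]*Z,-Z],-1)@np.array(c["attitude"]).T+np.array(c["eye"])
    X,Y,H=P[...,0],P[...,1],P[...,2]
    b=(Z>0)&(X>.615)&(X<.655)&(abs(Y-.1)<.012)&(H>.15)
    print("arm z",np.median(H[b]),b.sum())
    h=(Z>0)&(X>.53)&(X<.615)&(abs(Y-.1)<.05)&(H>.2)&(H<.28); print("handle",h.sum(),P[h].mean(0) if h.any() else "")
    for i in range(6): capture("scene")
i=cv2.imread("pics/scene8.png")[40:360,180:600]; cv2.imwrite("pics/scene8z.png",cv2.resize(i,None,fx=1.8,fy=1.8))
E
```

```text
time_s: 17.7
tcp_pos: [0.5736, 0.0971, 0.3735]
ee_rot: [[0.003, -0.065, 0.998], [0.0, 0.998, 0.065], [-1.0, 0.0, 0.003]]
wrist_force: [-0.1, 0.2, -0.3]
gripper_width: 0.8
time_s: 18.5
tcp_pos: [0.4341, 0.0973, 0.3835]
ee_rot: [[0.003, -0.066, 0.998], [0.0, 0.998, 0.066], [-1.0, 0.0, 0.003]]
wrist_force: [0.9, -0.5, -1.1]
gripper_width: 0.803
18.5 [0.4341 0.0973 0.3835] [[0.003, -0.066, 0.998], [0.0, 0.998, 0.066], [-1.0, 0.0, 0.003]] [ 0.87 -0.49 -1.14]
top vial_basket_grip [278.1 202.2] 0.55 [0.57   0.0975 0.25  ]
top vial_basket_bar [277.9 202.1] 0.81 [0.5702 0.098  0.25  ]
top hook_seat [276.6 201.3] 0.49 [0.5739 0.1008 0.21  ]
scene vial_basket_grip [285.4 191.1] 0.91 [0.5471 0.1343 0.25  ]
scene vial_basket_bar [284.3 201.9] 0.78 [0.5199 0.173  0.25  ]
scene hook_seat [287.8 203.1] 0.78 [0.547  0.1236 0.21  ]
arm z 0.19970390060974919 45
handle 77 [0.57071281 0.09502927 0.24636053]
arm z 0.19886182778124917 44
handle 79 [0.57036505 0.09507146 0.24524463]
```

View pics/scene8z.png

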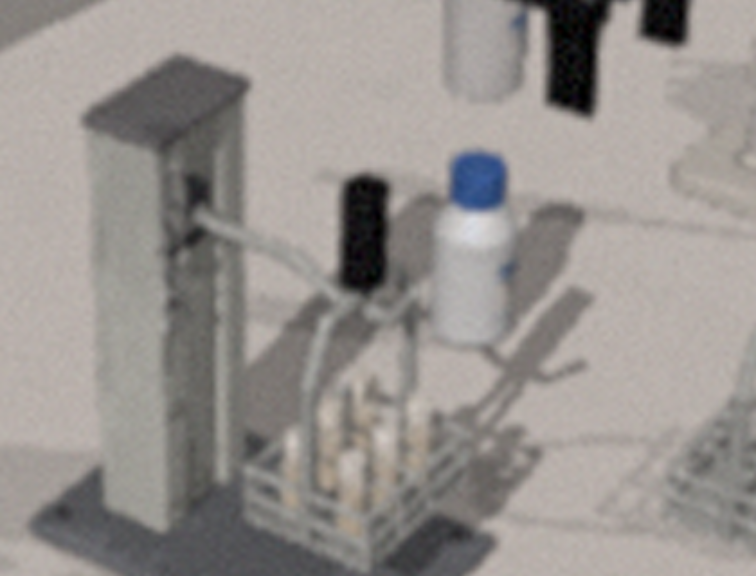

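View pics/top8.png

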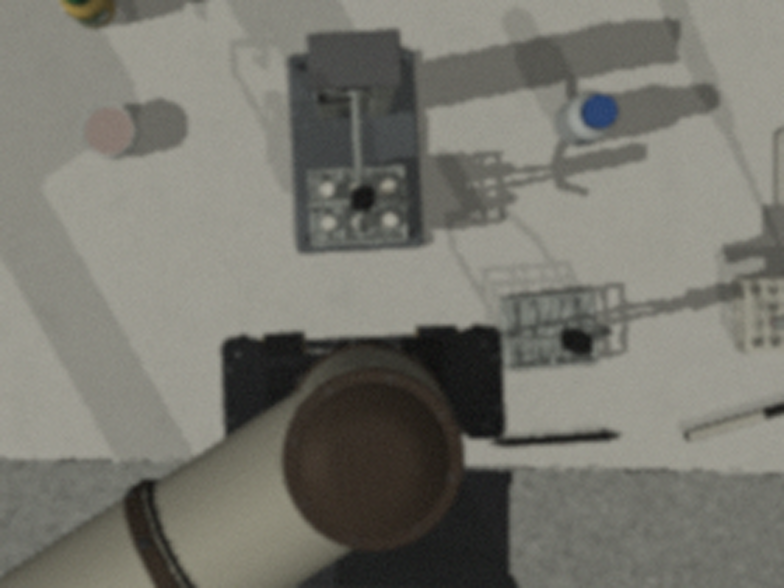

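```bash
python3 -c "
from station import *
print(finish_job(), sense()['time_s'])"
```

```text
the job is handed in; nothing more can be done
the job is handed in; nothing more can be done
```

The vial basket is hanging freely on the spring scale's hook, and I handed the job in at about 19 s of the 42 s allowed; no verdict was reported.

- **Hanging it:** I gripped the basket by its handle and turned it about 5° to line up with the hook. I brought the bar in over the hook tip, then lowered it slowly until the downward load at the wrist had dropped from 3.8 N to about 0.2 N. Only then did I open the fingers, go straight up and back off.
- **Hook travel:** the top camera's depth readings put the hook arm about 25 mm below its unloaded height, inside the expected 23–34 mm. Two readings about 0.3 s apart agreed to 1 mm, so the pointer was at rest.
- **Position:** the handle stood upright over the seat, within about 3 mm, with the basket level and all six vials in it.
- **Bystanders:** in the last pictures the empty basket and the bottle look unmoved, and the gripper touches nothing.

No checks failed. After lowering, the network's scene-view positions came out several centimetres off because I still assumed the unloaded heights, so I relied on the depth readings. The wrist force readings are also noisy, about ±0.5 N.

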